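Weigh the middle storage jar on the spring scale

TASK

You cannot see through the storage jars, so weigh the middle one of the three in the tray to show how much is left in it: their ribs and slots lock them side by side, so lift it straight up and leave its two neighbours standing in the tray. Hang it by its steel bail on the hook of the spring scale, lowering it gently until the sprung hook has dipped and carries the weight before you let go, so that the hook does not jump. Leave it hanging free and still so that I can read the scale, and do not disturb the other things on the worktop.

Things in the scene. Friction and masses are not known exactly. Their poses are not given: they have to be found in the camera images.
- jar_mid: the middle one of three equal white opaque jars in a row, the one to weigh; 0.22 to 0.45 kg. Body 50 mm (x) x 52 mm (y) x 72 mm high with a flat wooden lid, lid top at z = 80 mm. Origin: centre of its underside; z up, y along the row. A T rib on its +y side and a slot on its -y side lock it to its neighbours; a rigid steel bail stands over it in its xz plane
- jar_rib (a point): middle of the T rib on the middle jar's +y side, at jar y = 36 mm, z = 37 mm; axes as the jar's. Neck 7 mm wide, head 16 mm wide, out to y = 38.5 mm, z = 4 to 70 mm; it stands in the next jar's slot with 1.5 mm play each way. On the -y side the other neighbour's rib stands alike in this jar's slot, open at top and bottom: lift 70 mm to part them
- bail_bar (a point): middle of the bail's round top bar (8 mm thick, along x), 132 mm above the jar's underside; axes as the jar's. Two upright straps, 4 mm thick, 12 mm wide in y, from jar z = 50 to 134 mm, outer faces 58 mm apart at x = +-29 mm: grip these from above, closing along x. Opening between lid and bar 48 mm high, 50 mm wide; the hook passes along y, either way round
- jar_ribend: the neighbour at the tray's rib end (54 mm along the jar's +y from the middle one), same shape as the middle jar, 0.5 kg; its slot holds the middle jar's rib. Stays where it is
- jar_slotend: the neighbour on the other side (54 mm along -y), same shape, 0.5 kg; its rib stands in the middle jar's slot. Stays where it is
- jar_tray: fixed wooden tray under the three jars, 66 x 188 mm, floor 6 mm thick, rim 16 mm high. Origin: underside, below the middle jar's place; y along the row, z up
- scale: fixed pillar spring scale: grey base plate 180 x 96 x 12 mm (x from -150 to +30 mm, y +-48 mm), white pillar 40 x 46 mm (x, y) with a grey cap, top at z = 268 mm. Origin: under the pillar's middle; the hook reaches out along -x, z up
- hook_seat (a point): seat of the 8 mm wire hook, on the wire's axis, axes as the scale's; moves down with the hook. Unloaded: 215 mm above the worktop, 119 mm along -x from the pillar's axis. The level arm's axis is 10 mm above the seat; the seat is level over +-8 mm; the upturned free end rises 19 mm above and ends 24 mm beyond it (-x). A hung bar's axis lies 8 mm above it
- scale_hook (a joint): dip of the sprung hook in m: 0 unloaded, grows downward, stop at 0.075. It dips about 12 mm per 100 g (80 N/m), lightly damped: a sudden load makes it bounce for a second or two
- mug: bystander: pale blue stoneware mug, 87 mm wide, 96 mm high, standing at the front left; origin: underside
- onion: bystander: brown onion, 75 mm wide, 77 mm high; origin: underside
- garlic: bystander: garlic bulb, 60 mm wide, 59 mm high; origin: underside
- salt_shaker: bystander: grey salt shaker, 44 mm wide, 90 mm high, beside the scale; origin: underside
- pepper_mill: bystander: dark wooden pepper mill, 58 mm wide, 170 mm high, behind the scale; origin: underside
- jar_honey: bystander: glass jar with a black lid, 63 mm wide, 94 mm high; origin: underside
- tin_tomato: bystander: food tin, 75 mm wide, 110 mm high; origin: underside
- lemon: bystander: lemon, 78 x 55 x 56 mm, at the front right; origin: underside

How it is judged:
By the outcome, as a careful person would: the job done as asked, in the order asked, and still so for the second after the job is handed in, with the robot touching nothing.
It also fails if it takes over 54 s, if anything falls off the work surface, if the arm or the gripper's body presses on something with over 40 N, if the wrist force passes 120 N, or if a joint passes its speed limit or range.

ROBOT

A 6-joint arm with a two-finger parallel gripper is mounted at the origin on a cart in front of the work surface, level with it; the furniture and walls round the work are solid. World frame = base frame: x ahead of the robot, y to its left, z up, the work surface at z = 0. Lengths are in m, angles in rad, forces in N, time in s.
With the tool pointing down it reaches from about 0.35 to 0.85 m from the base axis. Payload 8.1 kg.
Tool frame: the origin (TCP) lies on the centre line of the jaws, within the pads' length; the fingertips stand 17 mm ahead of it and the grasp point (between the pads) lies 2 mm behind it; z points along the fingers, y is the line along which they close (so a half turn about z gives the same grasp; the last joint's range is limited). The gripper opens to 93 mm and grips with 3 to 60 N. Pads are 15 mm wide; open, the fingers measure 128 mm over their backs; the gripper's body (75 mm by 188 mm) begins 65 mm behind the grasp point.
Start: joints at [1.137, 0.13, 1.488, -0, 1.523, -0.085], TCP at [0.205, 0.564, 0.236] pointing down, gripper open.
Joint ranges: [-2.96, 2.96], [-0.89, 2.26], [0.02, 2.5], [-1.34, 4.48], [0, 2.73], [-2.66, 2.66]. Speed limits (rad/s): [2.39, 2.39, 2.79, 3.14, 3.14, 3.14].

INTERFACE

Orientations are given as a rotation vector (axis times angle).
In Python, from plant import robot, optics, close_job, models gives the robot as it stands.
- The arm moves only by the shell command python3 -m inch 'ROWS' [OPENING] [FORCE]. ROWS is a JSON object of lists of equal length, an entry for each row: "travel": the shift along the tool's x, y, z in m, a list of three; "spin": the turn about the tool's z in rad. In form: {"travel": [[x, y, z], ...], "spin": [spin, ...]}. A call has 1 to 10 rows; each row is the pose to reach, as a shift and turn from the pose commanded when the call began, along the tool's axes at that moment; what a row does not reach only later rows make up. A row lasts 1/12 s, in which the tool goes at most 41.7 mm and 7.16 degrees, less where a joint would pass 70% of its speed; a pose out of reach is approached as far as the arm can. A call with a gripper value outside its range is refused whole. OPENING is the closure, from 0 (fully open) to 1 (shut), set as the call begins (- or left out, the last holds). The fingers move at their own pace and stop on an object; FORCE is the grip in N (left out, the last holds). Time passes only in rows, so rows that repeat a pose let the fingers close. It gives the time, the measured TCP pose, the force, the opening and the grip force at its end, in the units of the state.
- robot.read_state(): the state, without advancing time (a new reading comes with each control period).
- optics.read_camera(name): name is "scene" or "top"; returns (picture, depth): 400x640x3 uint8, red, green, blue; 400x640 float32, m along the optical axis (not along the pixel's ray), 0 where there is no reading.
- optics.camera_info(name): a dict with "camera_matrix" (3x3 intrinsics, pixels), "view" (4x4, takes a point from world to camera coordinates). Camera axes: x right, y down, z forward; pixel columns grow to the right and rows downward; lengths in m; the calibration is good to about 2 mm. A picture is of the moment at which its call begins. camera_info takes no time and is no camera call.
- close_job(): hands the job in; it is judged then, once.
Trained networks look in the newest picture that a camera, given by its name, has taken for a name from the list of things; names that differ only in an ending like _2 or _b are one class to them, and where a whole thing is asked for, a point or a joint stands for the part that bears it (a point fixed in the world has none). Each returns a list of dicts, best first, with "p" (0 to 1); they miss things now and then, are a little off and sometimes report something else, mostly with a low value. They report only what shows in the picture. A call takes as long as a camera call.
- models.look_for(camera, name): "centre" ([x, y, z] in m, in world coordinates, good to about 4 mm: the middle of the surface that is visible of it).
- models.masks_of(camera, name): "region" (400x640 bool, what is visible of it).
The state is a dict: "t": time; "q": joint angles; "dq": joint speeds; "joint_torque": joint torques, N m; "tool_pos": TCP position; "orientation": TCP orientation; "force": force on the tool from outside, world axes, zero at the start; "wrist_torque": the same for the moment, N m; "opening": finger opening in m; "gripper_force": force on a finger pad.
Only numpy, scipy, OpenCV 4.12 (cv2) and the standard library are available. Lean on these libraries where they do the work, as an engineer would, in place of code of your own. Each camera call takes 0.05 s, during which the arm holds its last target. There are 200 camera calls.

## Working session

There is one attempt and no reset: what is moved stays moved. The work goes in short steps, Python scripts to look and compute and a shell command to move; the robot and the scene stay as the last step left them, time stands still between calls to the robot, and variables do not carry over. Pictures are saved under pics/ and viewed, at most 10 in all, crops included, and the job is handed in when it is done.

```bash
ls; mkdir -p pics
cat > h.py <<'E'
import numpy as np, cv2
from plant import robot, optics, models
def cam(n):
    i=optics.camera_info(n); return np.array(i["camera_matrix"]),np.array(i["view"])
def cloud(n,d):
    K,V=cam(n); v,u=np.mgrid[0:400,0:640]
    P=np.stack([(u-K[0,2])/K[0,0]*d,(v-K[1,2])/K[1,1]*d,d,np.ones_like(d)],-1)
    return (P@np.linalg.inv(V).T)[...,:3]
def proj(n,p):
    K,V=cam(n); c=V[:3,:3]@p+V[:3,3]; q=K@c; return q[:2]/q[2]
E
python3 - <<'E'
from h import *
for n in ("scene","top"):
    im,d=optics.read_camera(n); cv2.imwrite(f"pics/{n}0.png",im[...,::-1]); np.save(f"{n}0.npy",d)
    K,V=cam(n); print(n,K[0,0],np.linalg.inv(V)[:3,3].round(3),np.linalg.inv(V)[:3,2].round(2))
    for t in ("jar_mid","bail_bar","jar_ribend","jar_slotend","jar_tray","scale","hook_seat","jar_rib"):
        print(t,[(np.round(r["centre"],3).tolist(),round(r["p"],2)) for r in models.look_for(n,t)[:3]])
s=robot.read_state(); print(s)
E
```

```text
pics
scene 398.9757865913934 [-0.003 -0.13   0.989] [ 0.53  0.   -0.85]
jar_mid [([0.493, -0.169, 0.09], 0.63)]
bail_bar []
jar_ribend [([0.428, -0.163, 0.084], 0.72)]
jar_slotend [([0.544, -0.175, 0.088], 0.83), ([0.464, 0.072, 0.04], 0.43), ([0.764, 0.088, 0.085], 0.17)]
jar_tray [([0.416, -0.168, 0.014], 0.83), ([0.488, -0.167, 0.088], 0.38)]
scale [([0.651, 0.004, 0.014], 0.57)]
hook_seat [([0.637, 0.003, 0.226], 0.79)]
jar_rib [([0.49, -0.171, 0.086], 0.93), ([0.707, -0.322, 0.109], 0.73)]
top 458.45236131108106 [ 0.349 -0.127  1.257] [ 0.18  0.02 -0.98]
jar_mid [([0.488, -0.165, 0.082], 0.7)]
bail_bar [([0.49, -0.164, 0.087], 0.84), ([0.719, -0.319, 0.109], 0.75)]
jar_ribend [([0.436, -0.164, 0.082], 0.9), ([0.635, 0.004, 0.014], 0.3)]
jar_slotend [([0.539, -0.176, 0.081], 0.84)]
jar_tray [([0.429, -0.155, 0.015], 0.68), ([0.622, -0.288, 0.09], 0.67), ([0.536, -0.174, 0.082], 0.42)]
scale [([0.634, 0.003, 0.014], 0.81)]
hook_seat [([0.624, 0.004, 0.23], 0.57)]
jar_rib [([0.488, -0.17, 0.086], 0.61), ([0.47, 0.077, 0.036], 0.56)]
{'t': 0.9, 'q': array([ 1.13663667e+00,  1.30419439e-01,  1.48819795e+00, -2.79546552e-06,
        1.52301062e+00, -8.53951921e-02]), 'dq': array([ 0.00036015,  0.00117453, -0.00109596, -0.00048325, -0.00013584,
        0.00014363]), 'joint_torque': array([-1.14182301e-03, -5.59767830e+01, -4.92046845e+01,  7.66634010e-02,
        2.29248177e-02,  5.74340916e-06]), 'tool_pos': array([0.20501933, 0.56388554, 0.23562473]), 'orientation': array([-5.45064288e-01, -3.09394072e+00,  5.48051514e-05]), 'force': array([-0.32780755,  0.78827696,  0.19503538]), 'wrist_torque': array([ 0.00198553,  0.02612659, -0.05302599]), 'gripper_force': 0.0, 'opening': 0.09306445012021028}
```

View pics/scene0.png

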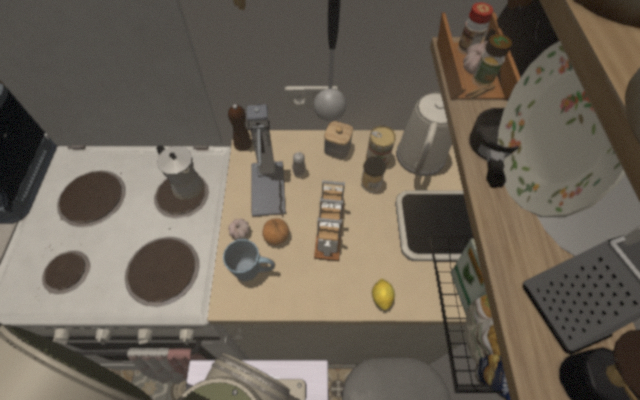

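View pics/top0.png

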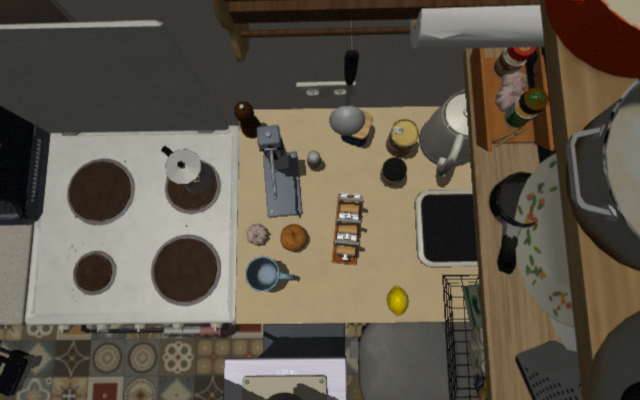

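The jars stand at about (330,207) in the scene picture and (347,225) in the top picture. The row runs away from the robot. The scale is at (265,165) and its hook points toward the robot. Next I'll measure from depth.

Run:
```python
from h import *
for n in ("scene","top"):
    im=cv2.imread(f"pics/{n}0.png"); d=np.load(f"{n}0.npy"); P=cloud(n,d)
    x,y,z=P[...,0],P[...,1],P[...,2]
    def rect(m,l):
        q=P[m]; r=cv2.minAreaRect(q[:,:2].astype(np.float32)*1000); print(n,l,len(q),"c",np.round(r[0],1),"size",np.round(r[1],1),"ang",round(r[2],1),"z",np.median(q[:,2]).round(4))
    A=(x>.36)&(x<.62)&(y>-.25)&(y<-.1)
    rect(A&(z>.078)&(z<.094),"lids")
    b=A&(z>.12)&(z<.15)
    k,lab,st,ce=cv2.connectedComponentsWithStats(b.astype(np.uint8))
    for i in range(1,k):
        if st[i,4]>5: rect(lab==i,"bail")
    rect(A&(z>.01)&(z<.03),"tray")
    B=(x>.5)&(x<.85)&(y>-.07)&(y<.09)
    rect(B&(z>.007)&(z<.018),"base")
    rect(B&(z>.255)&(z<.28),"cap")
    h=B&(z>.19)&(z<.25)&(x<.72); q=P[h]
    if len(q):
        rect(h,"arm"); 
        for lo in np.arange(.54,.74,.01):
            s=q[(q[:,0]>=lo)&(q[:,0]<lo+.01)]
            if len(s): print("  ",lo.round(3),len(s),s.mean(0).round(4),s[:,2].max().round(4))
for n,(u,v,w,h) in {"scene":(225,95,130,170),"top":(230,90,140,180)}.items():
    im=cv2.imread(f"pics/{n}0.png")[v:v+h,u:u+w]; cv2.imwrite(f"pics/{n}c.png",cv2.resize(im,None,fx=3,fy=3,interpolation=cv2.INTER_CUBIC))
a=[cv2.imread(f"pics/{n}c.png") for n in("scene","top")]; a=[cv2.copyMakeBorder(i,0,540-i.shape[0],0,0,0) for i in a]; 
o=np.hstack(a);cv2.imwrite("pics/crop.png",o[:,:800])
```

```text
scene lids 826 c [ 488.9 -171.4] size [ 55.8 173.1] ang 82.6 z 0.0867
scene bail 91 c [ 548.1 -178.3] size [57.4 12.6] ang 85.1 z 0.1412
scene bail 92 c [ 494.1 -172.5] size [56.9 10.5] ang 83.7 z 0.1417
scene bail 95 c [ 441.  -166.1] size [57.8 12.4] ang 81.8 z 0.1416
scene tray 258 c [ 479.6 -170.6] size [ 65.9 170.8] ang 83.6 z 0.0166
scene base 1603 c [684.8  11.4] size [157.9 321.6] ang 89.6 z 0.0131
scene cap 762 c [749.4  11.9] size [158.1 193.6] ang 89.0 z 0.2646
scene arm 424 c [613.8   5.5] size [157.3  52.9] ang 4.5 z 0.2284
   0.54 4 [ 0.5439 -0.0031  0.2284] 0.2344
   0.55 8 [5.564e-01 2.000e-04 2.180e-01] 0.2204
   0.56 18 [0.565  0.0007 0.2194] 0.2224
   0.57 15 [0.5747 0.0018 0.2246] 0.23
   0.58 11 [0.5839 0.0021 0.2294] 0.231
   0.59 10 [0.5943 0.0025 0.2299] 0.2322
   0.6 11 [0.6051 0.0042 0.2299] 0.2331
   0.61 9 [0.6148 0.0037 0.23  ] 0.2323
   0.62 10 [0.6255 0.0051 0.2296] 0.2313
   0.63 12 [0.636  0.0069 0.2295] 0.2321
   0.64 25 [0.6474 0.0134 0.2291] 0.235
   0.65 224 [0.6561 0.0106 0.225 ] 0.2497
   0.66 51 [ 0.6624 -0.0056  0.2206] 0.2488
   0.67 5 [ 0.67
[... 602 characters left out ...]
 size [149.9  57.3] ang 16.8 z 0.2281
   0.54 13 [0.545  0.0017 0.2238] 0.2303
   0.55 16 [0.5545 0.0031 0.2186] 0.2206
   0.56 14 [0.5644 0.0035 0.2206] 0.2251
   0.57 18 [0.5745 0.0046 0.2256] 0.2318
   0.58 13 [0.5852 0.0055 0.2283] 0.2305
   0.59 16 [0.5943 0.0063 0.2285] 0.2316
   0.6 15 [0.6045 0.0074 0.228 ] 0.2322
   0.61 13 [0.6149 0.0077 0.2291] 0.2327
   0.62 18 [0.6248 0.009  0.228 ] 0.2328
   0.63 13 [0.635  0.0097 0.2299] 0.2321
   0.64 59 [0.6467 0.0153 0.2301] 0.2405
   0.65 98 [0.6539 0.0069 0.2292] 0.2494
   0.66 8 [ 0.6654 -0.0117  0.2261] 0.2278
   0.67 5 [ 0.675  -0.0108  0.2202] 0.2288
   0.68 2 [ 0.6843 -0.0086  0.2089] 0.2102
   0.69 1 [ 0.6904 -0.0077  0.2014] 0.2014
```

View pics/crop.png

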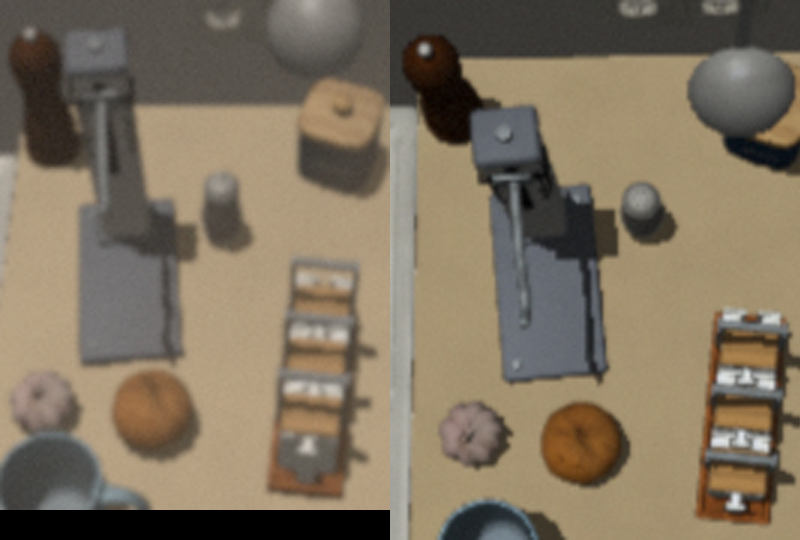

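The crop shows the jars' bails running crosswise and the row along x. The hook's free end is toward the robot, at about (525,322) in the crop. Next I'll pin down the seat from the base plate and hook, and work out the first move.

```bash
cat >> h.py <<'E'
from scipy.spatial.transform import Rotation as R
def plan(p,yaw_deg=None):
    "shift in tool axes to world point p for the TCP; spin to bring tool y on yaw (mod 180)"
    s=robot.read_state(); r=R.from_rotvec(s["orientation"]); y=r.apply([0,1,0])
    out=r.inv().apply(np.array(p)-s["tool_pos"])
    a=np.degrees(np.arctan2(y[1],y[0])); sp=None
    if yaw_deg is not None:
        d=(yaw_deg-a+90)%180-90; sp=-np.radians(d)
    print("t",round(s["t"],2),"tcp",s["tool_pos"].round(4),"yaw_y",round(a,1),"z",r.apply([0,0,1]).round(3),"shift",out.round(4),"spin",sp,"q6",s["q"][5].round(2),"open",round(s["opening"],4),"F",s["force"].round(2))
E
python3 - <<'E'
from h import *
for n in ("scene","top"):
    d=np.load(f"{n}0.npy"); P=cloud(n,d); x,y,z=P[...,0],P[...,1],P[...,2]
    m=(z>.008)&(z<.017)&(x>.5)&(x<.73)&(y>-.06)&(y<.075)
    k,lab,st,ce=cv2.connectedComponentsWithStats(m.astype(np.uint8)); i=1+st[1:,4].argmax(); q=P[lab==i]
    r=cv2.minAreaRect(q[:,:2].astype(np.float32)*1000);print(n,r,cv2.boxPoints(r).round(1).tolist())
    a=np.radians(4.75); ex=np.array([np.cos(a),np.sin(a)]); ey=np.array([-ex[1],ex[0]])
    c=(q[:,:2]@ey); u=q[:,:2]@ex; print("front u",np.percentile(u,[0,1]), "v range",np.percentile(c,[1,99]))
    h=(z>.20)&(z<.25)&(x>.5)&(x<.645)&(abs(y-.004)<.03); q=P[h]; u=q[:,:2]@ex; v=q[:,:2]@ey
    for lo in np.arange(.53,.6,.004):
        s=(u>=lo)&(u<lo+.004)
        if s.any(): print(round(lo+.002,3),s.sum(),v[s].mean().round(4),np.median(q[s,2]).round(4))
plan([.492,-.171,.30],83.6)
E
```

```text
scene ((616.6054077148438, 5.3838348388671875), (179.9104766845703, 96.06767272949219), 5.048131942749023) [[522.7999877929688, 45.29999923706055], [531.2000122070312, -50.400001525878906], [710.4000244140625, -34.5], [702.0, 61.099998474121094]]
front u [0.52504554 0.52646757] v range [-0.09285142  0.00202337]
0.532 2 -0.0464 0.2347
0.536 5 -0.0463 0.234
0.54 2 -0.0464 0.234
0.544 1 -0.05 0.2244
0.548 1 -0.0497 0.221
0.552 3 -0.0472 0.2192
0.556 6 -0.0458 0.2178
0.56 7 -0.0462 0.2185
0.564 5 -0.0449 0.2195
0.568 8 -0.0463 0.2209
0.572 5 -0.0455 0.2243
0.576 7 -0.0459 0.2255
0.58 7 -0.0466 0.2299
0.584 3 -0.0448 0.2301
0.588 4 -0.047 0.2297
0.592 4 -0.0459 0.2302
0.596 3 -0.048 0.2297
0.6 5 -0.046 0.2291
top ((613.2574462890625, 8.722862243652344), (180.26951599121094, 97.17029571533203), 4.752277851104736) [[519.4000244140625, 49.70000076293945], [527.5, -47.20000076293945], [707.0999755859375, -32.20000076293945], [699.0999755859375, 64.5999984741211]]
front u [0.52173871 0.52303539] v range [-0.08949781  0.00436074]
0.532 5 -0.0423 0.233
0.536 7 -0.0441 0.2334
0.54 4 -0.0434 0.2275
0.544 6 -0.0432 0.2238
0.548 6 -0.043 0.2199
0.552 8 -0.0432 0.2186
0.556 4 -0.0433 0.217
0.56 6 -0.0427 0.2199
0.564 6 -0.0431 0.2198
0.568 7 -0.0432 0.2229
0.572 8 -0.0432 0.2247
0.576 6 -0.0429 0.2288
0.58 6 -0.0431 0.2281
0.584 3 -0.0436 0.2297
0.588 8 -0.0426 0.228
0.592 6 -0.0431 0.2298
0.596 6 -0.043 0.2269
0.6 6 -0.0426 0.2273
t 0.9 tcp [0.205  0.5639 0.2356] yaw_y 70.0 z [-0. -0. -1.] shift [-0.5208 -0.5926 -0.0644] spin -0.23706325422256438 q6 -0.09 open 0.0931 F [-0.33  0.79  0.2 ]
```

```bash
python3 -m inch '{"travel":[[0,0,-0.035],[-0.01,-0.012,-0.065],[-0.035,-0.04,-0.065],[-0.06,-0.07,-0.065],[-0.087,-0.1,-0.065],[-0.114,-0.13,-0.065],[-0.14,-0.16,-0.065],[-0.167,-0.19,-0.065],[-0.193,-0.22,-0.065],[-0.22,-0.25,-0.065]],"spin":[0,0,-0.03,-0.06,-0.09,-0.12,-0.15,-0.18,-0.21,-0.237]}' 0; python3 -c "
from h import *
plan([.492,-.171,.30],83.6)"
```

```text
t: 1.73
tool_pos: [0.3265, 0.2521, 0.3009]
orientation: [0.172, 3.136, 0.001]
force: [1.6, 0.3, 0.5]
opening: 0.0931
gripper_force: 0.0
t 1.73 tcp [0.3265 0.2521 0.3009] yaw_y 83.7 z [ 0.001  0.    -1.   ] shift [-0.2109 -0.4024  0.0008] spin 0.0020413206875842353 q6 -0.93 open 0.0931 F [1.61 0.27 0.55]
```

```bash
python3 -m inch '{"travel":[[-0.017,-0.033,0],[-0.035,-0.067,0],[-0.053,-0.1,0],[-0.07,-0.134,0],[-0.088,-0.168,0],[-0.105,-0.201,0],[-0.123,-0.235,0],[-0.14,-0.268,0],[-0.158,-0.302,0],[-0.176,-0.335,0]],"spin":[0,0,0,0,0,0,0,0,0,0]}'; python3 -m inch '{"travel":[[-0.01,-0.025,0],[-0.02,-0.045,0],[-0.03,-0.058,0],[-0.035,-0.067,0],[-0.035,-0.067,0],[-0.035,-0.067,0]],"spin":[0,0,0,0,0,0]}'; python3 -c "
from h import *
plan([.492,-.171,.122],83.6)
im,d=optics.read_camera('top'); np.save('top1.npy',d); cv2.imwrite('pics/top1.png',im[...,::-1])"
```

```text
t: 2.57
tool_pos: [0.4642, -0.101, 0.3009]
orientation: [0.176, 3.136, -0.0]
force: [1.1, 0.5, 0.5]
opening: 0.0931
gripper_force: 0.0
t: 3.07
tool_pos: [0.491, -0.169, 0.3004]
orientation: [-0.176, -3.136, -0.001]
force: [0.3, 0.4, 0.4]
opening: 0.0927
gripper_force: 0.0
t 3.07 tcp [ 0.491  -0.169   0.3004] yaw_y 83.6 z [-0.001  0.001 -1.   ] shift [-0.0013 -0.0019  0.1784] spin -0.0005443689568698573 q6 -1.89 open 0.0927 F [0.31 0.44 0.35]
```

```bash
python3 -m inch '{"travel":[[-0.001,-0.002,0.025],[-0.001,-0.002,0.055],[-0.001,-0.002,0.085],[-0.001,-0.002,0.11],[-0.001,-0.002,0.13],[-0.001,-0.002,0.148],[-0.001,-0.002,0.162],[-0.001,-0.002,0.172],[-0.001,-0.002,0.178],[-0.001,-0.002,0.178]],"spin":[0,0,0,0,0,0,0,0,0,0]}'
python3 - <<'E'
from h import *
plan([.492,-.171,.122],83.6)
ims=[]
for n in("scene","top"):
    im,d=optics.read_camera(n); np.save(n+'2.npy',d); u,v=proj(n,np.array([.492,-.171,.13])).astype(int); ims.append(cv2.resize(im[v-50:v+50,u-60:u+60,::-1],None,fx=3.3,fy=3.3,interpolation=cv2.INTER_CUBIC))
cv2.imwrite('pics/g2.png',np.hstack(ims))
E
```

```text
t: 3.95
tool_pos: [0.4913, -0.1704, 0.1217]
orientation: [-0.174, -3.135, -0.001]
force: [-0.4, 0.2, 0.4]
opening: 0.0928
gripper_force: 0.0
t 3.95 tcp [ 0.4913 -0.1704  0.1217] yaw_y 83.6 z [-0.001  0.001 -1.   ] shift [-0.0007 -0.0005 -0.0003] spin 0.00080162716633586 q6 -1.89 open 0.0928 F [-0.37  0.21  0.36]
```

View pics/g2.png

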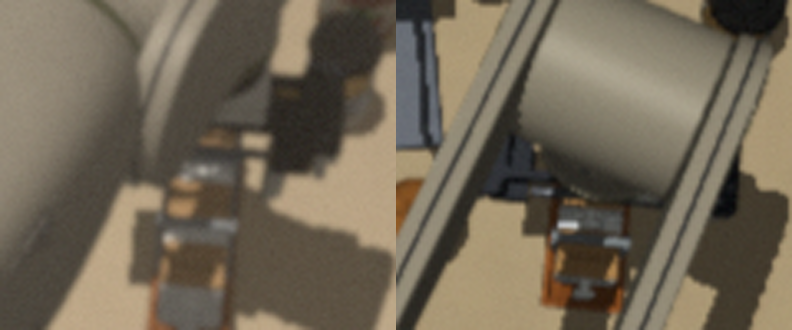

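The arm hides most of the grasp, but the fingers straddle the middle bail and the force reading shows no contact. I'll close softly first.

```bash
python3 -m inch '{"travel":[[0,0,0],[0,0,0],[0,0,0],[0,0,0],[0,0,0],[0,0,0],[0,0,0],[0,0,0],[0,0,0],[0,0,0]],"spin":[0,0,0,0,0,0,0,0,0,0]}' 1 4
```

```text
t: 4.88
tool_pos: [0.492, -0.1713, 0.1227]
orientation: [0.175, 3.137, 0.0]
force: [-0.1, 1.1, 1.1]
opening: 0.058
gripper_force: 4.0
```

```bash
python3 -m inch '{"travel":[[0,0,0],[0,0,0],[0,0,0],[0,0,-0.002],[0,0,-0.005],[0,0,-0.009],[0,0,-0.013],[0,0,-0.017],[0,0,-0.02],[0,0,-0.02]],"spin":[0,0,0,0,0,0,0,0,0,0]}' 1 25
```

```text
t: 5.72
tool_pos: [0.4925, -0.1717, 0.1437]
orientation: [0.175, 3.135, -0.001]
force: [-0.3, 0.0, -3.5]
opening: 0.0577
gripper_force: 25.0
```

```bash
python3 -m inch '{"travel":[[0,0,-0.006],[0,0,-0.012],[0,0,-0.018],[0,0,-0.024],[0,0,-0.03],[0,0,-0.036],[0,0,-0.042],[0,0,-0.048],[0,0,-0.054],[0,0,-0.06]],"spin":[0,0,0,0,0,0,0,0,0,0]}'; python3 -m inch '{"travel":[[0,0,-0.008],[0,0,-0.018],[0,0,-0.03],[0,0,-0.042],[0,0,-0.053],[0,0,-0.062],[0,0,-0.068],[0,0,-0.07],[0,0,-0.07],[0,0,-0.07]],"spin":[0,0,0,0,0,0,0,0,0,0]}'
python3 - <<'E'
from h import *
plan([.49,.001,.27],94.9)
im,d=optics.read_camera("scene"); cv2.imwrite("pics/s3.png",im[60:300,180:420,::-1].repeat(2,0).repeat(2,1)); np.save("scene3.npy",d)
E
```

```text
t: 6.55
tool_pos: [0.4919, -0.1714, 0.2032]
orientation: [0.175, 3.137, -0.0]
force: [0.3, -0.7, -3.8]
opening: 0.0579
gripper_force: 25.0
t: 7.38
tool_pos: [0.4918, -0.1713, 0.2722]
orientation: [-0.176, -3.136, -0.0]
force: [0.3, -0.5, -3.6]
opening: 0.0578
gripper_force: 25.0
t 7.38 tcp [ 0.4918 -0.1713  0.2722] yaw_y 83.6 z [-0.001  0.    -1.   ] shift [0.021  0.171  0.0022] spin -0.1973321679295096 q6 -1.89 open 0.0578 F [ 0.34 -0.47 -3.56]
```

View pics/s3.png

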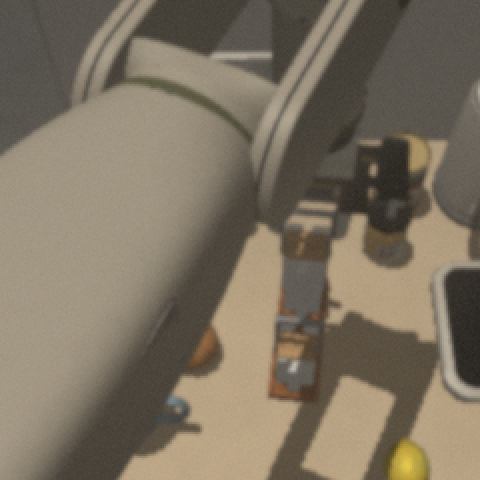

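```bash
python3 -m inch '{"travel":[[0.001,0.008,0],[0.003,0.022,0],[0.005,0.04,0],[0.008,0.06,0],[0.01,0.08,0],[0.013,0.1,0],[0.015,0.12,0],[0.018,0.138,0],[0.02,0.152,0],[0.021,0.162,0]],"spin":[0,-0.02,-0.04,-0.065,-0.09,-0.115,-0.14,-0.165,-0.185,-0.197]}'; python3 -m inch '{"travel":[[0,0.006,0],[0.0,0.008,0.003],[0,0.009,0.01],[0,0.009,0.02],[0,0.009,0.029],[0,0.009,0.034],[0,0.009,0.036],[0,0.009,0.036],[0,0.009,0.036],[0,0.009,0.036]],"spin":[0,0,0,0,0,0,0,0,0,0]}'
python3 - <<'E'
from h import *
plan([.556,.002,.2365],94.9)
ims=[]
for n in("scene","top"):
    im,d=optics.read_camera(n); np.save(n+'4.npy',d); u,v=proj(n,np.array([.53,.0,.22])).astype(int); ims.append(cv2.resize(im[v-50:v+50,u-60:u+60,::-1],None,fx=3.3,fy=3.3,interpolation=cv2.INTER_CUBIC))
cv2.imwrite('pics/g4.png',np.hstack(ims))
E
```

```text
t: 8.27
tool_pos: [0.4885, -0.0055, 0.2724]
orientation: [0.14, -3.138, -0.001]
force: [0.1, -0.4, -3.2]
opening: 0.0577
gripper_force: 25.0
t: 9.1
tool_pos: [0.4887, 0.0007, 0.2371]
orientation: [-0.133, 3.138, -0.0]
force: [-0.3, -0.1, -2.4]
opening: 0.0579
gripper_force: 25.0
t 9.1 tcp [0.4887 0.0007 0.2371] yaw_y 94.9 z [ 0.001 -0.    -1.   ] shift [-0.0672 -0.0044  0.0007] spin -0.0006577238136044872 q6 -1.76 open 0.0579 F [-0.34 -0.12 -2.4 ]
```

View pics/g4.png

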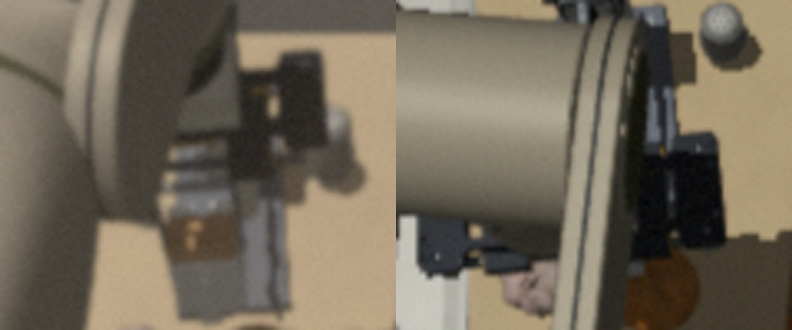

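The jar is in front of the hook, with its bar at z ≈ 0.253 and lid at 0.201. That leaves about 10 mm of room above and below the hook, so I'll advance.

```bash
python3 -m inch '{"travel":[[-0.004,-0.004,0],[-0.011,-0.004,0],[-0.019,-0.004,0],[-0.028,-0.004,0],[-0.037,-0.004,0],[-0.046,-0.004,0],[-0.054,-0.004,0],[-0.061,-0.004,0],[-0.066,-0.004,0],[-0.067,-0.004,0]],"spin":[0,0,0,0,0,0,0,0,0,0]}'; python3 -m inch '{"travel":[[0,0,0],[0,0,0],[0,0,0],[0,0,0],[0,0,0]],"spin":[0,0,0,0,0]}'
python3 - <<'E'
from h import *
plan([.556,.002,.2365],94.9)
ims=[]
for n in("scene","top"):
    im,d=optics.read_camera(n); P=cloud(n,d); x,y,z=P[...,0],P[...,1],P[...,2]
    u,v=proj(n,np.array([.55,.0,.22])).astype(int); ims.append(cv2.resize(im[v-50:v+50,u-60:u+60,::-1],None,fx=3.3,fy=3.3,interpolation=cv2.INTER_CUBIC))
    m=(z>.20)&(z<.27)&(x>.52)&(x<.64)&(abs(y)<.035)
    for lo in np.arange(.52,.64,.008):
        s=m&(x>=lo)&(x<lo+.008)
        if s.any(): print(n,round(lo+.004,3),s.sum(),np.percentile(z[s],[5,50,95]).round(3))
cv2.imwrite('pics/g5.png',np.hstack(ims))
s=[]
for i in range(6): optics.read_camera("top"); s.append(robot.read_state()["force"])
print(np.mean(s,0),np.std(s,0))
E
```

```text
t: 10.03
tool_pos: [0.5563, 0.0028, 0.2364]
orientation: [0.134, -3.139, -0.0]
force: [0.2, -0.0, -2.5]
opening: 0.0578
gripper_force: 25.0
t: 10.45
tool_pos: [0.5553, 0.0026, 0.2368]
orientation: [-0.134, 3.139, 0.0]
force: [0.5, -0.3, -3.5]
opening: 0.0581
gripper_force: 25.0
t 10.45 tcp [0.5553 0.0026 0.2368] yaw_y 94.9 z [ 0.  0. -1.] shift [-0.0006 -0.0007  0.0003] spin -0.00039881694764786374 q6 -1.74 open 0.0581 F [ 0.55 -0.35 -3.51]
scene 0.532 15 [0.2   0.201 0.233]
scene 0.54 54 [0.2   0.202 0.242]
scene 0.548 135 [0.201 0.228 0.266]
scene 0.556 160 [0.201 0.245 0.258]
scene 0.564 58 [0.2   0.203 0.258]
scene 0.572 16 [0.201 0.222 0.227]
scene 0.58 1 [0.231 0.231 0.231]
scene 0.588 6 [0.228 0.23  0.231]
scene 0.596 5 [0.228 0.228 0.231]
scene 0.604 1 [0.231 0.231 0.231]
scene 0.612 8 [0.229 0.23  0.232]
scene 0.62 3 [0.229 0.23  0.231]
top 0.532 1 [0.203 0.203 0.203]
top 0.54 6 [0.201 0.223 0.255]
top 0.548 2 [0.226 0.226 0.226]
[-0.06714025  0.18727773 -3.55172558] [0.52335774 0.59124932 0.41954311]
```

View pics/g5.png

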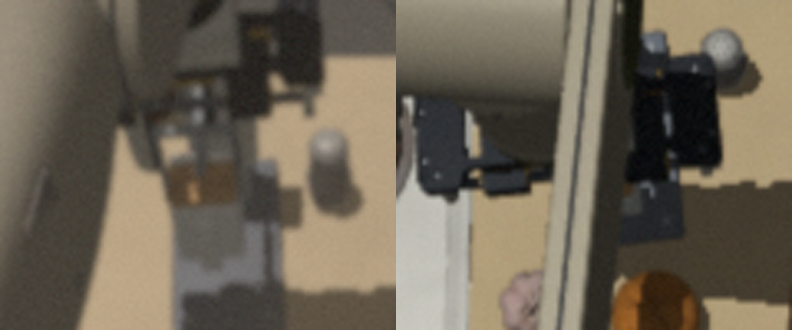

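Run:
```python
from h import *
im,d=optics.read_camera("scene"); P=cloud("scene",d); x,y,z=P[...,0],P[...,1],P[...,2]
a=np.radians(4.9); u=x*np.cos(a)+y*np.sin(a); v=-x*np.sin(a)+y*np.cos(a)
b=(z>.253)&(z<.262)&(x>.53)&(x<.58)&(abs(y)<.022); print("bar",b.sum(),u[b].mean(),v[b].min(),v[b].max(),z[b].max(),np.percentile(u[b],[5,50,95]))
h=(z>.21)&(z<.24)&(x>.52)&(x<.56)&(abs(y)<.012)
for i in np.argwhere(h)[::2]: i=tuple(i); print((u[i]*1000).round(1),(v[i]*1000).round(1),(z[i]*1000).round(1),end=' | ')
l=(z>.19)&(z<.21)&(x>.50)&(x<.6)&(abs(y)<.06); print("lid",l.sum(),v[l].min(),v[l].max())
```

```text
bar 58 0.5552951217081229 -0.06910845610283393 -0.02754073441927221 0.2592356085414814 [0.5520637  0.55523489 0.55871817]
557.8 -46.4 219.5 | 558.1 -43.5 215.4 | 555.2 -48.6 218.8 | 553.9 -43.7 217.1 | 552.0 -48.6 219.1 | 538.5 -45.5 234.1 | 538.9 -50.0 233.1 | 534.6 -45.6 235.5 | 536.1 -50.0 232.9 | 534.0 -45.3 232.4 | 533.6 -49.9 232.5 | lid 360 -0.07511921060495447 -0.017220976535868626
```

Bar, hook and jar are centred on each other to within about 1 mm. Lowering now.

```bash
python3 -m inch '{"travel":[[0,0,0.003],[0,0,0.007],[0,0,0.011],[0,0,0.015],[0,0,0.018],[0,0,0.021],[0,0,0.024],[0,0,0.026],[0,0,0.028],[0,0,0.03]],"spin":[0,0,0,0,0,0,0,0,0,0]}'; python3 -m inch '{"travel":[[0,0,0.0015],[0,0,0.003],[0,0,0.005],[0,0,0.0075],[0,0,0.01],[0,0,0.0125],[0,0,0.015],[0,0,0.017],[0,0,0.019],[0,0,0.02]],"spin":[0,0,0,0,0,0,0,0,0,0]}';  python3 - <<'E'
from h import *
s=[]
for i in range(10): optics.read_camera("scene"); s.append(robot.read_state()["force"])
print(np.mean(s,0)); plan([.556,.002,.161])
E
```

```text
t: 11.73
tool_pos: [0.5556, 0.0027, 0.2066]
orientation: [-0.134, 3.139, 0.0]
force: [0.0, -0.4, -3.5]
opening: 0.0576
gripper_force: 25.0
t: 12.57
tool_pos: [0.5555, 0.0026, 0.1864]
orientation: [-0.134, 3.139, -0.0]
force: [-0.1, -0.9, -1.3]
opening: 0.0581
gripper_force: 25.0
[ 0.26595093  0.05857805 -1.57970775]
t 13.07 tcp [0.5556 0.0026 0.1867] yaw_y 94.9 z [ 0. -0. -1.] shift [-0.0004 -0.0007  0.0257] spin None q6 -1.74 open 0.0578 F [ 0.32 -0.63 -1.49]
```

```bash
python3 -m inch '{"travel":[[0,0,0.001],[0,0,0.003],[0,0,0.005],[0,0,0.007],[0,0,0.009],[0,0,0.011],[0,0,0.013],[0,0,0.014],[0,0,0.015],[0,0,0.015]],"spin":[0,0,0,0,0,0,0,0,0,0]}';  python3 - <<'E'
from h import *
s=[]
for i in range(30):
    im,d=optics.read_camera("scene"); s.append(robot.read_state()["force"])
print(np.mean(s,0),np.std(s,0)/5); plan([.556,.002,.161])
P=cloud("scene",d); x,y,z=P[...,0],P[...,1],P[...,2]
m=(z>.16)&(z<.215)&(x>.585)&(x<.635)&(abs(y-.005)<.008); print("arm top z",m.sum(),np.median(z[m]))
E
```

```text
t: 13.9
tool_pos: [0.5555, 0.0026, 0.1715]
orientation: [-0.134, 3.139, -0.0]
force: [1.2, -0.9, -0.5]
opening: 0.0584
gripper_force: 25.0
[ 0.63665763  0.0180044  -0.61931718] [0.12600517 0.08476348 0.07737546]
t 15.4 tcp [0.5555 0.0026 0.1716] yaw_y 94.9 z [ 0. -0. -1.] shift [-0.0004 -0.0007  0.0106] spin None q6 -1.74 open 0.0579 F [ 0.73  0.56 -0.8 ]
arm top z 5 0.19287252589021542
```

```bash
python3 -m inch '{"travel":[[0,0,0.001],[0,0,0.003],[0,0,0.005],[0,0,0.007],[0,0,0.008],[0,0,0.009],[0,0,0.009],[0,0,0.009]],"spin":[0,0,0,0,0,0,0,0]}';  python3 - <<'E'
from h import *
s=[]
for i in range(40):
    im,d=optics.read_camera("scene"); s.append(robot.read_state()["force"])
print(np.mean(s,0),np.std(s,0)/6); plan([.556,.002,.161])
P=cloud("scene",d); x,y,z=P[...,0],P[...,1],P[...,2]
m=(z>.15)&(z<.215)&(x>.585)&(x<.635)&(abs(y-.005)<.008); print("arm top z",m.sum(),np.median(z[m]))
E
```

```text
t: 16.07
tool_pos: [0.5555, 0.0026, 0.1626]
orientation: [0.134, -3.139, 0.0]
force: [0.6, -0.4, -0.2]
opening: 0.0579
gripper_force: 25.0
[ 1.01108618 -0.1344024   0.28548211] [0.07159224 0.07823238 0.06848062]
t 18.07 tcp [0.5555 0.0026 0.1626] yaw_y 94.9 z [-0. -0. -1.] shift [-0.0005 -0.0007  0.0016] spin None q6 -1.74 open 0.0578 F [ 1.14 -0.17  0.78]
arm top z 6 0.18488430436787212
```

```bash
python3 -m inch '{"travel":[[-0.0005,0,0],[-0.001,0,0],[-0.0015,0,0],[-0.0015,0,0]],"spin":[0,0,0,0]}';  python3 - <<'E'
from h import *
s=[]
for i in range(30):
    im,d=optics.read_camera("scene"); s.append(robot.read_state()["force"])
print(np.mean(s,0),np.std(s,0)/5); plan([.556,.002,.161])
E
```

```text
t: 18.4
tool_pos: [0.5567, 0.0028, 0.1624]
orientation: [0.134, -3.138, -0.0]
force: [-1.4, -0.4, 0.5]
opening: 0.0582
gripper_force: 25.0
[-2.18857118 -0.01529344  0.37245647] [0.10293452 0.09084372 0.10433335]
t 19.9 tcp [0.557  0.0027 0.1626] yaw_y 94.9 z [-0. -0. -1.] shift [ 0.001  -0.0007  0.0016] spin None q6 -1.74 open 0.0578 F [-2.85 -0.04  0.19]
```

```bash
python3 -m inch '{"travel":[[0.0005,0,0],[0.001,0,0],[0.001,0,0],[0.001,0,0]],"spin":[0,0,0,0]}'; python3 -m inch '{"travel":[[0,0,0],[0,0,0],[0,0,0],[0,0,0],[0,0,0],[0,0,0]],"spin":[0,0,0,0,0,0]}' 1 3;  python3 - <<'E'
from h import *
s=[]
for i in range(30):
    im,d=optics.read_camera("scene"); s.append(robot.read_state()["force"])
print(np.mean(s,0),np.std(s,0)/5); plan([.556,.002,.161])
E
```

```text
t: 20.23
tool_pos: [0.5565, 0.0027, 0.163]
orientation: [-0.134, 3.137, -0.0]
force: [2.9, -0.0, -0.5]
opening: 0.0578
gripper_force: 25.0
t: 20.73
tool_pos: [0.5561, 0.0027, 0.1627]
orientation: [-0.134, 3.139, -0.0]
force: [2.0, -0.1, 0.9]
opening: 0.058
gripper_force: 3.0
[ 1.80049904 -0.15247103  0.32070263] [0.10902808 0.08410749 0.11033361]
t 22.23 tcp [0.556  0.0027 0.1627] yaw_y 94.9 z [ 0.  0. -1.] shift [ 0.0001 -0.0007  0.0017] spin None q6 -1.74 open 0.058 F [ 0.43 -0.03  0.4 ]
```

```bash
python3 -m inch '{"travel":[[-0.0005,0,0],[-0.0005,0,0],[-0.0005,0,0]],"spin":[0,0,0]}'; python3 -m inch '{"travel":[[0,0,0],[0,0,0],[0,0,0],[0,0,0],[0,0,0],[0,0,0],[0,0,0],[0,0,0],[0,0,0],[0,0,0]],"spin":[0,0,0,0,0,0,0,0,0,0]}' 0.05;  python3 - <<'E'
from h import *
s=[]
for i in range(12):
    im,d=optics.read_camera("scene"); s.append(robot.read_state()["force"])
print(np.mean(s,0)); plan([.5565,.0027,.30])
P=cloud("scene",d); x,y,z=P[...,0],P[...,1],P[...,2]
m=(z>.15)&(z<.215)&(x>.585)&(x<.635)&(abs(y-.005)<.008); print("arm top z",m.sum(),np.median(z[m]))
u,v=proj("scene",np.array([.55,.0,.15])).astype(int); cv2.imwrite('pics/g6.png',cv2.resize(im[v-60:v+60,u-70:u+70,::-1],None,fx=4,fy=4,interpolation=cv2.INTER_CUBIC))
E
```

```text
t: 22.48
tool_pos: [0.5562, 0.0027, 0.1624]
orientation: [0.134, -3.138, -0.0]
force: [-0.8, 0.2, -0.8]
opening: 0.0579
gripper_force: 3.0
t: 23.32
tool_pos: [0.5565, 0.0027, 0.1626]
orientation: [0.134, -3.139, 0.0]
force: [-0.6, 0.3, -0.7]
opening: 0.088
gripper_force: 0.0
[ 0.2073262  -0.0421753   0.07906924]
t 23.92 tcp [0.5565 0.0027 0.1626] yaw_y 94.9 z [-0.  0. -1.] shift [-0.     -0.     -0.1374] spin None q6 -1.74 open 0.0884 F [-0.67 -0.65  0.07]
arm top z 6 0.18789827318612035
```

View pics/g6.png

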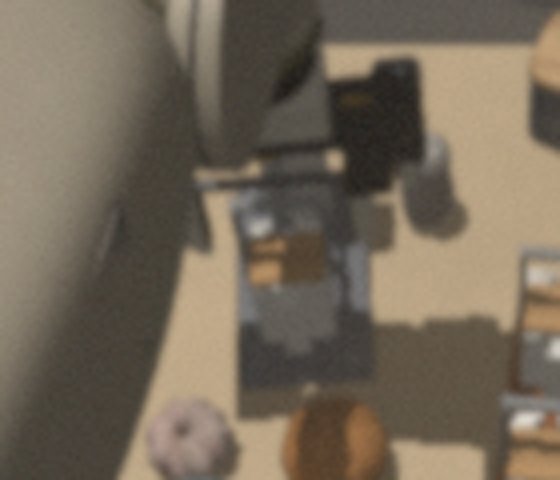

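The jar hangs on the hook, which rose about 3 mm at release. The gripper is open and clear. I'll go straight up, then back away.

```bash
python3 -m inch '{"travel":[[0,0,-0.004],[0,0,-0.012],[0,0,-0.024],[0,0,-0.038],[0,0,-0.054],[0,0,-0.07],[0,0,-0.088],[0,0,-0.106],[0,0,-0.124],[0,0,-0.14]],"spin":[0,0,0,0,0,0,0,0,0,0]}'; python3 -m inch '{"travel":[[0.005,0,-0.015],[0.015,0,-0.025],[0.03,0,-0.03],[0.05,0,-0.03],[0.07,0,-0.03],[0.09,0,-0.03],[0.11,0,-0.03],[0.125,0,-0.03],[0.135,0,-0.03],[0.14,0,-0.03]],"spin":[0,0,0,0,0,0,0,0,0,0]}'; python3 -m inch '{"travel":[[0,0.015,0],[0,0.04,0],[0,0.07,0],[0,0.1,0],[0,0.13,0],[0,0.16,0],[0,0.19,0],[0,0.21,0],[0,0.22,0],[0,0.22,0]],"spin":[0,0,0,0,0,0,0,0,0,0]}';  python3 - <<'E'
from h import *
zs=[]
for i in range(16):
    im,d=optics.read_camera("scene"); P=cloud("scene",d); x,y,z=P[...,0],P[...,1],P[...,2]
    m=(z>.15)&(z<.215)&(x>.585)&(x<.635)&(abs(y-.005)<.008); zs.append(np.median(z[m]).round(4))
print(zs)
for n in("scene","top"):
    im,d=optics.read_camera(n)
    for t in ("jar_mid","jar_ribend","jar_slotend","mug","onion","garlic","salt_shaker","pepper_mill"):
        print(n,t,[(np.round(r["centre"],3).tolist(),round(r["p"],2)) for r in models.look_for(n,t)[:1]])
    cv2.imwrite(f'pics/f_{n}.png',cv2.resize(im[90:290,200:400,::-1],None,fx=2,fy=2))
cv2.imwrite('pics/f.png',np.hstack([cv2.imread(f'pics/f_{n}.png') for n in("scene","top")]))
plan([0,0,0])
E
```

```text
t: 24.75
tool_pos: [0.5568, 0.0027, 0.3057]
orientation: [-0.134, 3.136, -0.001]
force: [0.4, -0.2, 0.6]
opening: 0.0881
gripper_force: 0.0
t: 25.58
tool_pos: [0.4162, -0.0093, 0.3345]
orientation: [-0.133, 3.136, -0.001]
force: [-0.2, 0.8, -0.1]
opening: 0.0886
gripper_force: 0.0
t: 26.42
tool_pos: [0.3981, 0.2116, 0.3331]
orientation: [-0.138, 3.138, 0.001]
force: [0.4, 0.2, 0.8]
opening: 0.0884
gripper_force: 0.0
[np.float64(0.1885), np.float64(0.1884), np.float64(0.188), np.float64(0.1889), np.float64(0.1882), np.float64(0.188), np.float64(0.1881), np.float64(0.1884), np.float64(0.1886), np.float64(0.1883), np.float64(0.1881), np.float64(0.1882), np.float64(0.1882), np.float64(0.1878), np.float64(0.1886), np.float64(0.1881)]
scene jar_mid [([0.542, 0.001, 0.125], 0.68)]
scene jar_ribend [([0.43, -0.166, 0.087], 0.74)]
scene jar_slotend [([0.529, -0.174, 0.087], 0.72)]
scene mug [([0.655, -0.085, 0.056], 0.59)]
scene onion [([0.454, -0.029, 0.052], 0.74)]
scene garlic [([0.468, 0.073, 0.041], 0.76)]
scene salt_shaker [([0.66, -0.084, 0.056], 0.82)]
scene pepper_mill [([0.766, 0.09, 0.088], 0.7)]
top jar_mid [([0.554, -0.005, 0.122], 0.61)]
top jar_ribend [([0.436, -0.166, 0.085], 0.67)]
top jar_slotend [([0.536, -0.172, 0.083], 0.68)]
top mug [([0.359, 0.057, 0.042], 0.75)]
top onion [([0.463, -0.028, 0.049], 0.57)]
top garlic [([0.295, -0.292, 0.05], 0.7)]
top salt_shaker [([0.659, -0.079, 0.078], 0.79)]
top pepper_mill [([0.773, 0.093, 0.121], 0.76)]
t 28.12 tcp [0.3983 0.21   0.3327] yaw_y 94.9 z [ 0.  0. -1.] shift [ 0.4147 -0.1754  0.3326] spin None q6 -1.28 open 0.0884 F [ 0.4   0.24 -0.14]
```

View pics/f.png

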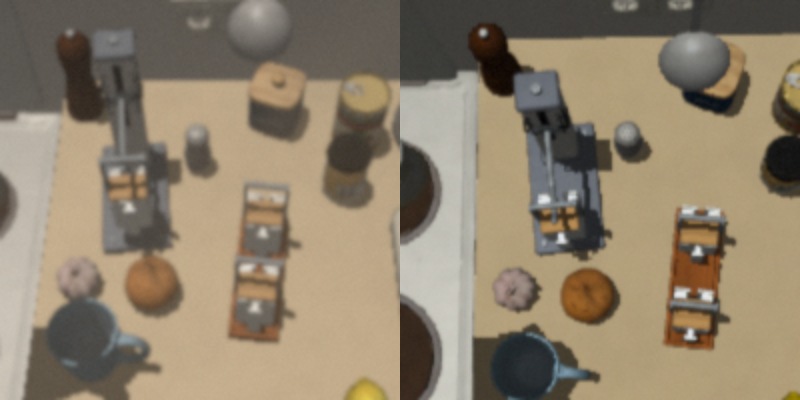

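The jar hangs still and free on the dipped hook, at (128,185) on the left and (560,215) on the right. Both neighbours stand in the tray, the other things are where they were, and the robot is clear.

```bash
python3 -c "
from plant import close_job
print(close_job())"
```

```text
the job is handed in; nothing more can be done
None
```

The job is handed in: the middle jar hangs free and still on the scale's hook, dipped about 42 mm (roughly 0.34 kg by the spring rate), with both neighbours still in the tray and nothing else seen to have moved.

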